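Test the scroll saw's emergency stop

TASK

Test the latch of the scroll saw's emergency stop with light fingertip pushes, never taking the button between the fingers: push the mushroom button in until it latches, and take the finger off it so that it is seen to stay in by itself. Then push its lobed head round clockwise (seen from above) until the latch lets go and the button springs back out to where it was. Do not press the flat start button, and leave the things lying round the box where they are.

Things in the scene. Friction and masses are not known exactly. Their poses are not given: they have to be found in the camera images.
- station: the control box, screwed to the bench: grey metal, 92 mm (its x) by 182 mm (its y), flat top panel 55 mm above the bench. Origin: centre of the underside; z up. Mushroom stop button on the panel, axis at (0, +43 mm) in the box's frame, over a collar plate 62 mm across and 3 mm thick; flat start button at (0, -50 mm). A conduit comes out of the +x side and enters the bench 77 mm from the centre.
- stop_top (a point): highest point, on the axis, of the mushroom stop button: a low plastic dome, its head 68 mm across and 20 mm high, with three rounded finger hollows (flutes) in its edge, leaving three equal lobes. This point is fixed to the head; z up, x along the middle of one lobe. 36 mm above the panel when out. Head's underside: 16 mm above the panel when out, 10 mm when latched. Arrows show the way to twist.
- stop_lobe (a point): outermost point of one of the three lobes of the mushroom's head (120 degrees apart), halfway up its edge, 34 mm from the axis; turns with the head. The lobes are 34 mm wide at the rim, their upright edge reaches from the head's underside to 12 mm above it. The flutes between them are 34 mm wide at the rim, their bottom 21 mm from the axis, 60 degrees from the lobes' middles.
- stop_button (a joint): how far the mushroom is pushed in, m: 0 out, stop at 0.009. A spring pushes it out (6 N at the start, 12 N at 6 mm, 14.5 N at the stop). Pushed in 7 mm or more, an internal catch snaps in and holds it at about 0.006 when let go; it springs out to 0 when the head is then twisted far enough. Pushed less, it just springs back.
- stop_twist (a joint): how far the mushroom's head is turned, rad: 0 at rest, growing clockwise seen from above, stop at 0.95. A light spring turns it back to 0 when let go. With the button latched in, the catch is released at about 0.6 rad; turning takes up to 0.1 N m. It does not turn anticlockwise from 0.
- start_top (a point): centre of the face of the start button, a flat round push button 21 mm across in a 29 mm steel bezel, its face 6 mm above the panel: not to be pressed
- start_button (a joint): how far the start button is pushed in, m: 0 out, stop at 0.005
- glue_bottle: white plastic glue bottle standing on the bench, 42 mm across and 105 mm high, loose; origin at the centre of its foot
- pebble: flat round grey pebble used as a weight, 66 mm across and 27 mm thick, loose; origin at the centre of its underside
- g_clamp: small steel G-clamp lying flat on the bench, about 85 by 45 mm and 12 mm high, loose; origin near its middle, on the bench
- dinghy: small wooden model dinghy standing upright behind the box, 200 mm long (its x, bow to +x), 74 mm wide, 42 mm high, loose; origin under its middle, on the bench

How it is judged:
On the way, in this order (a step that is already met when the one before it is completed fails the run):
1. the mushroom is latched in and stays in with nothing touching it (value of joint stop_button above 0.0045 m and contact force between each of the fingers, the arm and stop_button below 0.2 N and value of joint stop_twist below 0.1 rad), for 0.3 s.
2. the head is twisted clockwise far enough to release the latch (value of joint stop_twist above 0.4 rad), for 0.05 s.
At the end, for the whole second after the job is handed in: the mushroom is out again (within 1.5 mm) with its head turned back to rest (within 0.1 rad), the start button is out, and the bottle (upright), pebble, clamp and dinghy are within 20 mm of where they stood (value of joint stop_button below 0.0015 m and value of joint stop_twist below 0.1 rad and value of joint start_button below 0.001 m and distance of each of glue_bottle, pebble, g_clamp, dinghy from where it was at the start of the episode below 0.02 m and angle between glue_bottle's own z axis and vertical below 0.2 rad); the robot touches nothing.
It fails at once if the mushroom is taken between the fingers (the grasp point comes down to the level of its head, over it) (horizontal distance between the grasp point and stop_top below 0.022 m and z of the grasp point in the frame of stop_top below 0.004 m).
It fails at once if the mushroom is squeezed or pushed with more than 40 N (contact force between the fingers and stop_button above 40 N).
It fails at once if the start button is pressed (value of joint start_button above 0.003 m).
It fails at once if a bystander is pushed about, lifted or carried (distance of any of glue_bottle, pebble, g_clamp, dinghy from where it was at the start of the episode above 0.03 m).
It also fails if it takes over 42 s, if anything falls off the work surface, if the arm or the gripper's body presses on something with over 40 N, if the wrist force passes 120 N, or if a joint passes its speed limit or range.

ROBOT

A 6-joint arm with a two-finger parallel gripper is mounted at the origin on the work surface. World frame = base frame: x ahead of the robot, y to its left, z up, the work surface at z = 0. Lengths are in m, angles in rad, forces in N, time in s.
With the tool pointing down it reaches from about 0.275 to 1 m from the base axis. Payload 8.4 kg.
Tool frame: the origin (TCP) lies midway between the tips of the shut fingers; the grasp point (between the pads) lies 19 mm behind it; z points along the fingers, y is the line along which they close (so a half turn about z gives the same grasp; the last joint's range is limited). The gripper opens to 85 mm and grips with 20 to 120 N. Pads are 22 mm wide; open, the fingers measure 114 mm over their backs; the gripper's body (76 mm by 85 mm) begins 54 mm behind the grasp point. The pads swing forward as they close: fully open they stand 13 mm farther back than shut.
Start: joints at [-1.223, 0.353, 1.633, -0, 1.155, -0.002], TCP at [0.214, -0.587, 0.231] pointing down, gripper open.
Joint ranges: [-2.63, 2.63], [-0.92, 2.1], [0.06, 2.66], [-1.3, 4.44], [0, 2.69], [-3.02, 3.02]. Speed limits (rad/s): [2.22, 2.22, 2.79, 3.14, 3.14, 3.14].

INTERFACE

Orientations are given as a unit quaternion [w, x, y, z].
In Python, from rig import sensors, optics, workorder gives the robot as it stands. The module is installed in compiled form; this text tells all that it offers.
- The arm moves only by the shell command python3 -m handwheel 'ROWS'. ROWS is JSON, a list of rows, each a list of 3 entries, a list of its own where there are three numbers: the shift along the tool's x, y, z in cm, then the turn, a rotation vector about the tool's x, y, z in rad, then the closure, from -1 (fully open) to 1 (shut). A call has 1 to 10 rows; each row is the pose to reach, as a shift and turn from the pose commanded when the call began, along the tool's axes at that moment; what a row does not reach only later rows make up. A row lasts 1/10 s, in which the tool goes at most 50 mm and 8.59 degrees, less where a joint would pass 70% of its speed; a pose out of reach is approached as far as the arm can. A call with a gripper value outside its range is refused whole. The fingers move at their own pace and stop on an object; the grip force is fixed at half the most. Time passes only in rows, so rows that repeat a pose let the fingers close. It gives the time, the measured TCP pose, the force, the opening and the grip force at its end, in the units of the state.
- sensors.get_state(): the state, without advancing time (a new reading comes with each control period).
- optics.read_camera(name): name is "scene" or "top"; returns a dict with "pixels" (480x640x3 uint8, blue, green, red), "fovy" (degrees; the focal length in pixels is half the picture's height over the tangent of half this angle, whatever the lens; pixels are square), "cx", "cy" (the principal point, pixels), "rvec" (rotation vector, rad) and "tvec" (3), from world to camera coordinates, as OpenCV has them. Camera axes: x right, y down, z forward; pixel columns grow to the right and rows downward; lengths in m; the calibration is good to about 2 mm. A picture is of the moment at which its call begins. There is no depth.
- workorder.hand_in(): hands the job in; it is judged then, once.
The state is a dict: "time": time; "joints": joint angles; "qvel": joint speeds; "effort": joint torques, N m; "tool_pos": TCP position; "eef_rot": TCP orientation; "contact_force": force on the tool from outside, world axes, zero at the start; "ft_torque": the same for the moment, N m; "finger_gap": finger opening in m; "finger_force": force on a finger pad.
Only numpy, scipy, OpenCV 4.12 (cv2) and the standard library are available. Lean on these libraries where they do the work, as an engineer would, in place of code of your own. Each camera call takes 0.05 s, during which the arm holds its last target. There are 200 camera calls.

## Working session

There is one attempt and no reset: what is moved stays moved. The work goes in short steps, Python scripts to look and compute and a shell command to move; the robot and the scene stay as the last step left them, time stands still between calls to the robot, and variables do not carry over. Pictures are saved under pics/ and viewed, at most 10 in all, crops included, and the job is handed in when it is done.

```bash
mkdir -p pics; cat > h.py <<'E'
import numpy as np, cv2
from rig import sensors, optics
def cam(n,save=None):
    c=optics.read_camera(n)
    if save: cv2.imwrite('pics/'+save,c['pixels'])
    f=240/np.tan(np.radians(c['fovy'])/2)
    c['K']=np.array([[f,0,c['cx']],[0,f,c['cy']],[0,0,1]])
    c['R']=cv2.Rodrigues(np.array(c['rvec'],float))[0]; c['t']=np.array(c['tvec'],float).ravel()
    return c
def plane(c,px,z):
    px=np.atleast_2d(np.array(px,float)); d=np.c_[px,np.ones(len(px))]@np.linalg.inv(c['K']).T@c['R']
    o=-c['R'].T@c['t']; return o+d*((z-o[2])/d[:,2])[:,None]
def proj(c,P): return cv2.projectPoints(np.atleast_2d(np.array(P,float)),c['R'],c['t'],c['K'],None)[0][:,0]
E
python3 - <<'E'
from h import *
for n in('scene','top'):
    c=cam(n,n+'1.png'); print(n,c['fovy'],c['cx'],c['cy'],-c['R'].T@c['t'],c['R'][2])
print(sensors.get_state())
E
```

```text
scene 54.94119689202787 318.7022260995202 236.23719743698385 [0.90507857 0.1913701  0.72089269] [-0.45340537 -0.18337751 -0.87223636]
top 49.15352448096466 324.80950138877074 251.58174793119906 [0.49978757 0.04607865 0.75099029] [ 0.11882787 -0.0017938  -0.99291325]
{'time': 0.1, 'joints': array([-1.22342493e+00,  3.53606181e-01,  1.63403665e+00, -1.84673400e-05,
        1.15521221e+00, -2.39269555e-03]), 'qvel': array([-4.71530864e-05, -1.57287077e-03, -1.63464129e-03, -6.21257836e-04,
       -1.17816068e-04, -6.08299111e-04]), 'effort': array([-1.07866919e-03, -6.06355762e+01, -3.42817605e+01, -1.01127096e-04,
        4.00552250e-03, -3.29153340e-05]), 'tool_pos': array([ 0.21402863, -0.58676438,  0.2306296 ]), 'eef_rot': array([-6.20376604e-04,  9.84746223e-01,  1.73995624e-01, -1.16654962e-04]), 'contact_force': array([ 0.80383301,  0.26691845, -0.532004  ]), 'ft_torque': array([-0.00478962, -0.01281818, -0.00692659]), 'finger_force': 0.0, 'finger_gap': 0.08537428613538774}
```

View pics/scene1.png

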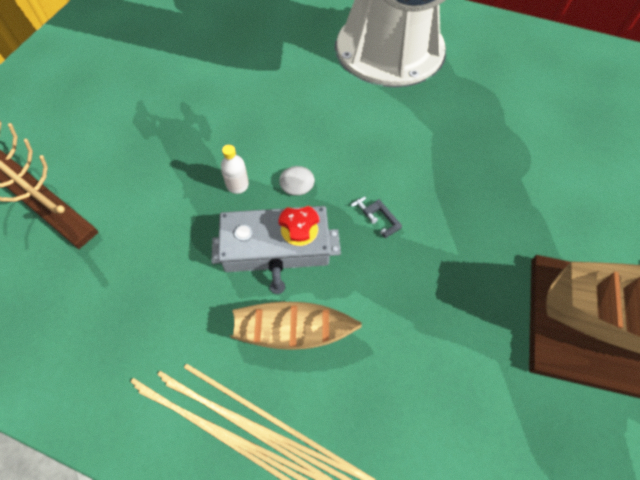

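View pics/top1.png

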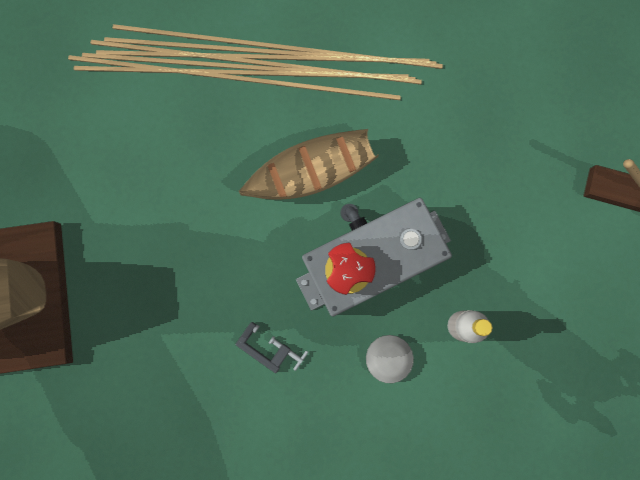

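The top view shows the box with the red mushroom at about (350,268) and the start button at (411,239). The pebble is at (390,359), the bottle at (470,326), the clamp at (272,348) and the dinghy at (310,165). Yellow collar shows in the flutes at (329,269), (365,248) and (358,286).

```bash
python3 - <<'E'
from h import *
c=cam('top'); im=c['pixels']; hsv=cv2.cvtColor(im,cv2.COLOR_BGR2HSV)
def blob(m):
    cs=cv2.findContours(m.astype(np.uint8),cv2.RETR_EXTERNAL,cv2.CHAIN_APPROX_NONE)[0]; return max(cs,key=cv2.contourArea)[:,0]
h,s,v=cv2.split(hsv)
win=np.zeros(h.shape,bool); win[225:310,305:395]=1
red=win&((h<8)|(h>172))&(s>150)
b=blob(red); P=plane(c,b,0.080)[:,:2]
ctr,r=cv2.minEnclosingCircle(P.astype(np.float32)); print('head',ctr,r)
Q=P-ctr; a=np.degrees(np.arctan2(Q[:,1],Q[:,0])); R=np.hypot(*Q.T)
for k in range(-180,180,15):
    m=(a>=k)&(a<k+15); print(k+7, (R[m].max()*1000).round(1) if m.any() else None,end='; ')
# third harmonic phase
g=np.radians(np.arange(-180,180,5)); rr=np.array([np.interp(x,np.radians(np.sort(a)),R[np.argsort(a)]) for x in g])
ph=np.angle((rr*np.exp(-3j*g)).sum()); print('lobe deg',np.degrees(-ph/3), np.degrees(-ph/3)+120,np.degrees(-ph/3)-120)
print('start',plane(c,[411,239],.061))
print('corners',plane(c,[[417,203],[446,254],[308,258],[334,310]],.055))
for n,p,z in(('bottle',[483,327],.105),('peb',[390,359],.015),('clamp',[272,348],.01),('dinghy',[310,165],.03)): print(n,plane(c,p,z))
s=cam('scene'); print(proj(s,[*ctr,.091]))
hs=cv2.cvtColor(s['pixels'],cv2.COLOR_BGR2HSV); m=((hs[...,0]<8)|(hs[...,0]>172))&(hs[...,1]>150); w=np.zeros(m.shape,bool); w[195:260,270:330]=1
bb=blob(m&w); P2=plane(s,bb,.080)[:,:2]; print('scene head',cv2.minEnclosingCircle(P2.astype(np.float32)))
cv2.imwrite('pics/crop.png',np.hstack([cv2.resize(im[220:320,300:400],(400,400),interpolation=3),cv2.resize(s['pixels'][185:265,260:340],(400,400),interpolation=3)]))
E
```

```text
head (0.5587095022201538, 0.013932391069829464) 0.03315284848213196
-173 26.6; -158 20.4; -143 22.5; -128 31.6; -113 32.9; -98 33.1; -83 33.1; -68 32.9; -53 26.5; -38 22.3; -23 23.3; -8 32.7; 7 33.1; 22 32.9; 37 33.1; 52 33.0; 67 26.4; 82 21.0; 97 22.1; 112 31.8; 127 32.7; 142 33.1; 157 32.9; 172 32.6; lobe deg 26.582932565947893 146.58293256594789 -93.41706743405211
start [[ 0.59985309 -0.06958639  0.061     ]]
corners [[ 0.64991002 -0.07939572  0.055     ]
 [ 0.58075407 -0.11707752  0.055     ]
 [ 0.57433169  0.06719285  0.055     ]
 [ 0.50559237  0.03228504  0.055     ]]
bottle [[ 0.48555711 -0.14853715  0.105     ]]
peb [[ 0.43918092 -0.04596784  0.015     ]]
clamp [[0.4529558 0.1174731 0.01     ]]
dinghy [[0.70903322 0.0663476  0.03      ]]
[[297.16026435 217.37688292]]
scene head ((0.5595635175704956, 0.016215741634368896), 0.034043312072753906)
```

View pics/crop.png

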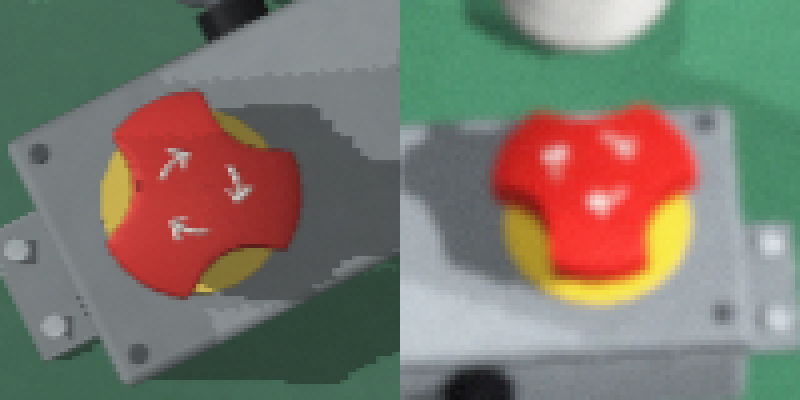

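```bash
cat >> h.py <<'E'
def go(P,yaw):
    """shift (cm) and turn (rad) in tool axes to reach P, pointing down, tool x at yaw deg"""
    from scipy.spatial.transform import Rotation as T
    s=sensors.get_state(); q=s['eef_rot']; A=T.from_quat([q[1],q[2],q[3],q[0]])
    y=np.radians(yaw); B=T.from_matrix(np.array([[np.cos(y),np.sin(y),0],[np.sin(y),-np.cos(y),0],[0,0,-1.]]))
    print('shift',(A.inv().apply(np.array(P)-s['tool_pos'])*100).round(2),'turn',(A.inv()*B).as_rotvec().round(3),'gap',s['finger_gap'].round(4),'F',s['contact_force'].round(2),'t',s['time'],'q',s['joints'].round(2),s['tool_pos'].round(4))
E
R='[[53,-44.7,5],[0,0,-1.69],1]'
python3 -m handwheel '[[[53,-44.7,5],[0,0,-1.69],1],[[53,-44.7,5],[0,0,-1.69],1],[[53,-44.7,5],[0,0,-1.69],1],[[53,-44.7,5],[0,0,-1.69],1],[[53,-44.7,5],[0,0,-1.69],1],[[53,-44.7,5],[0,0,-1.69],1],[[53,-44.7,5],[0,0,-1.69],1],[[53,-44.7,5],[0,0,-1.69],1],[[53,-44.7,5],[0,0,-1.69],1],[[53,-44.7,5],[0,0,-1.69],1]]'
python3 -c "
from h import *
go([.559,.015,.15],117)"
```

```text
time: 1.2
tool_pos: [0.4628, -0.1525, 0.1954]
eef_rot: [0.0, 0.599, 0.8, 0.0]
contact_force: [0.5, -0.2, 0.5]
finger_gap: 0.0001
finger_force: 0.0Traceback (most recent call last):
  File "<string>", line 3, in <module>
    go([.559,.015,.15],117)
    ~~^^^^^^^^^^^^^^^^^^^^^
  File "h.py", line 19, in go
    print('shift',(A.inv().apply(np.array(P)-s['tool_pos'])*100).round(2),'turn',(A.inv()*B).as_rotvec().round(3),'gap',s['finger_gap'].round(4),'F',s['contact_force'].round(2),'t',s['time'],'q',s['joints'].round(2),s['tool_pos'].round(4))
                                                                                                                        ^^^^^^^^^^^^^^^^^^^^^
AttributeError: 'float' object has no attribute 'round'
```

```bash
sed -i "s/s\['finger_gap'\].round(4)/s['finger_gap']/" h.py
python3 -c "
from h import *
go([.559,.015,.13],117)"
```

```text
shift [13.38 13.94  6.54] turn [ 0.     0.    -0.186] gap 0.00010551608792554796 F [ 0.51 -0.18  0.53] t 1.2 q [-0.32  0.18  1.96 -0.    1.   -0.61] [ 0.4628 -0.1525  0.1954]
```

```bash

python3 -m handwheel '[[[13.4,13.9,0],[0,0,-0.186],1],[[13.4,13.9,0],[0,0,-0.186],1],[[13.4,13.9,0],[0,0,-0.186],1],[[13.4,13.9,2],[0,0,-0.186],1],[[13.4,13.9,6.5],[0,0,-0.186],1],[[13.4,13.9,6.5],[0,0,-0.186],1],[[13.4,13.9,6.5],[0,0,-0.186],1],[[13.4,13.9,6.5],[0,0,-0.186],1]]'
python3 - <<'E'
from h import *
go([.559,.015,.092],117)
c=cam('scene'); s=cam('top')
cv2.imwrite('pics/c2.png',np.hstack([cv2.resize(c['pixels'][155:255,250:350],(400,400),interpolation=3),cv2.resize(s['pixels'][220:320,300:400],(400,400),interpolation=3)]))
E
```

```text
time: 2.0
tool_pos: [0.5596, 0.012, 0.132]
eef_rot: [0.001, 0.526, 0.851, 0.0]
contact_force: [0.0, 0.1, 0.8]
finger_gap: 0.0001
finger_force: 0.0
shift [0.3  0.08 4.  ] turn [ 0.002  0.001 -0.007] gap 0.00014764405115381645 F [0.   0.14 0.82] t 2.0 q [ 0.02  0.37  1.86 -0.    0.91 -0.45] [0.5596 0.012  0.132 ]
```

View pics/c2.png

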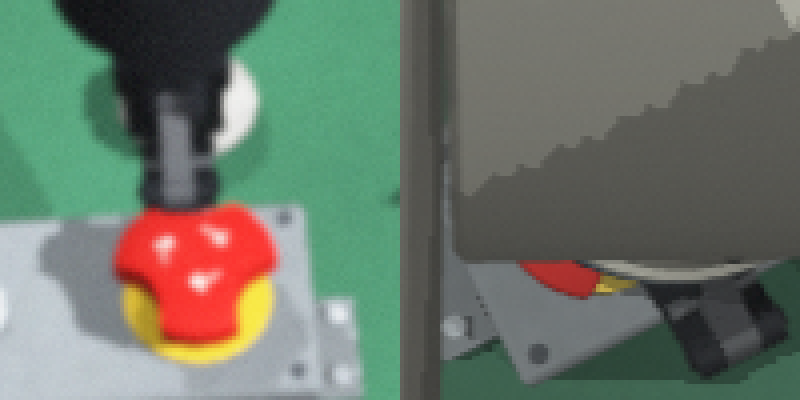

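The left half shows the shut fingertips above the head, slightly to the robot side. In the right half the arm hides the button from the top camera. Next I lower the tool to just above the dome.

```bash

python3 -m handwheel '[[[0.3,0.1,1],[0,0,0],1],[[0.3,0.1,3],[0,0,0],1],[[0.3,0.1,3.6],[0,0,0],1],[[0.3,0.1,3.6],[0,0,0],1],[[0.3,0.1,3.6],[0,0,0],1]]'
python3 -c "
from h import *
go([.559,.015,.092],117)"
```

```text
time: 2.6
tool_pos: [0.5586, 0.0157, 0.0947]
eef_rot: [0.0, 0.525, 0.851, 0.0]
contact_force: [0.3, 0.0, -0.5]
finger_gap: -0.0003
finger_force: 0.0
shift [-0.08  0.    0.27] turn [ 0.     0.    -0.006] gap -0.0003076683541010772 F [ 0.26  0.01 -0.48] t 2.6 q [ 0.03  0.42  1.89  0.    0.83 -0.44] [0.5586 0.0157 0.0947]
```

```bash

python3 -m handwheel '[[[0,0,0.2],[0,0,0],1],[[0,0,0.4],[0,0,0],1],[[0,0,0.6],[0,0,0],1],[[0,0,0.7],[0,0,0],1],[[0,0,0.8],[0,0,0],1],[[0,0,0.8],[0,0,0],1]]'
```

```text
time: 3.2
tool_pos: [0.5589, 0.0158, 0.0872]
eef_rot: [0.0, 0.525, 0.851, 0.0]
contact_force: [-1.4, 0.7, 6.9]
finger_gap: 0.0003
finger_force: 4.0
```

```bash

python3 -m handwheel '[[[0,0,0.1],[0,0,0],1],[[0,0,0.2],[0,0,0],1],[[0,0,0.3],[0,0,0],1],[[0,0,0.4],[0,0,0],1],[[0,0,0.4],[0,0,0],1]]'
python3 -m handwheel '[[[0,0,0.1],[0,0,0],1],[[0,0,0.1],[0,0,0],1],[[0,0,0.1],[0,0,0],1]]'
```

```text
time: 3.7
tool_pos: [0.559, 0.0158, 0.0834]
eef_rot: [0.001, 0.525, 0.851, 0.0]
contact_force: [-3.8, -0.9, 12.0]
finger_gap: -0.0002
finger_force: 5.9
time: 4.0
tool_pos: [0.559, 0.0158, 0.0826]
eef_rot: [0.001, 0.525, 0.851, 0.0]
contact_force: [-2.9, -0.3, 12.1]
finger_gap: 0.0
finger_force: 6.2
```

```bash

python3 -m handwheel '[[[0,0,0.1],[0,0,0],1],[[0,0,0.1],[0,0,0],1]]'
python3 -m handwheel '[[[0,0,0.1],[0,0,0],1],[[0,0,0.1],[0,0,0],1]]'
```

```text
time: 4.2
tool_pos: [0.559, 0.0158, 0.0816]
eef_rot: [0.001, 0.525, 0.851, 0.0]
contact_force: [-3.6, 0.9, 12.9]
finger_gap: -0.0001
finger_force: 6.7
time: 4.4
tool_pos: [0.5592, 0.0158, 0.0814]
eef_rot: [0.001, 0.525, 0.851, 0.0]
contact_force: [-6.4, -0.1, 20.9]
finger_gap: -0.0004
finger_force: 10.7
```

```bash

python3 -m handwheel '[[[0,0,-0.5],[0,0,0],1],[[0,0,-2],[0,0,0],1],[[0,0,-3],[0,0,0],1],[[0,0,-3],[0,0,0],1],[[0,0,-3],[0,0,0],1],[[0,0,-3],[0,0,0],1],[[0,0,-3],[0,0,0],1],[[0,0,-3],[0,0,0],1]]'
python3 - <<'E'
from h import *
s=cam('scene')
hs=cv2.cvtColor(s['pixels'],cv2.COLOR_BGR2HSV); m=((hs[...,0]<8)|(hs[...,0]>172))&(hs[...,1]>150); m[:195]=0;m[260:]=0;m[:,:270]=0;m[:,330:]=0
b=max(cv2.findContours(m.astype(np.uint8),0,1)[0],key=cv2.contourArea)[:,0]
print('bottom lobe row',b[:,1].max(), 'min row',b[:,1].min())
ctr=np.array([.559,.015]); 
for d in(0,.006):
  u=np.radians(27); p=proj(s,[[*(ctr+.034*np.array([np.cos(u),np.sin(u)])),.071-d]]); print(d,p)
a=np.radians(-153); r=.065
go([.559+r*np.cos(a),.015+r*np.sin(a),.115],117)
cv2.imwrite('pics/c3.png',cv2.resize(s['pixels'][155:255,250:350],(500,500),interpolation=3))
E
```

```text
time: 5.2
tool_pos: [0.5581, 0.0158, 0.1088]
eef_rot: [-0.0, 0.525, 0.851, -0.0]
contact_force: [-0.6, -0.1, -0.3]
finger_gap: 0.0002
finger_force: 0.0
bottom lobe row 241 min row 208
0 [[299.45299321 242.31273718]]
0.006 [[299.5798487  244.08882266]]
shift [-0.14 -6.46 -0.6 ] turn [-0.001 -0.    -0.006] gap -0.00011104664021794818 F [0.2  0.44 0.2 ] t 5.25 q [ 0.03  0.4   1.88 -0.    0.86 -0.44] [0.5582 0.0157 0.1089]
```

View pics/c3.png

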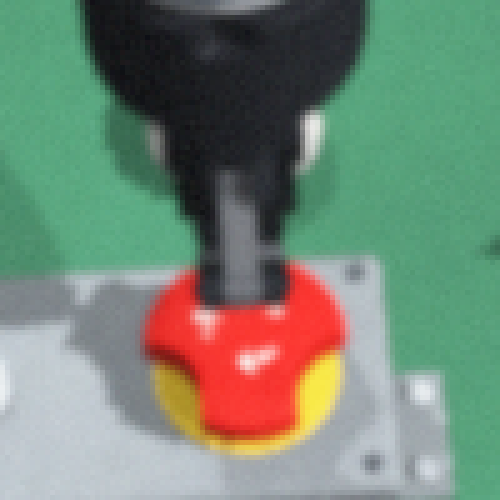

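The lobe's lower edge now sits about 2 px closer to the collar than before, at row 438 of the crop with the collar at 455. The button is latched in with no contact. Next the tool goes out, down, and into the robot-side flute.

```bash

python3 -m handwheel '[[[-0.1,-3.5,-0.6],[0,0,0],1],[[-0.1,-6.5,-0.6],[0,0,0],1],[[-0.1,-6.5,-0.6],[0,0,0],1],[[-0.1,-6.5,2],[0,0,0],1],[[-0.1,-6.5,4.1],[0,0,0],1],[[-0.1,-6.5,4.1],[0,0,0],1],[[-0.1,-6.5,4.1],[0,0,0],1]]'
python3 -c "
from h import *
a=np.radians(-153); r=.041
go([.559+r*np.cos(a),.015+r*np.sin(a),.068],117)"
```

```text
time: 5.95
tool_pos: [0.501, -0.0141, 0.0683]
eef_rot: [-0.0, 0.525, 0.851, -0.0]
contact_force: [0.1, -0.2, 0.2]
finger_gap: -0.0003
finger_force: 0.0
shift [-0.02  2.39  0.03] turn [-0.001 -0.    -0.006] gap -0.000257749701861858 F [ 0.06 -0.19  0.15] t 5.95 q [-0.03  0.39  2.02  0.    0.73 -0.5 ] [ 0.501  -0.0141  0.0683]
```

```bash

python3 -m handwheel '[[[0,0.8,0],[0,0,0],1],[[0,1.6,0],[0,0,0],1],[[0,2.4,0],[0,0,0],1],[[0,2.4,0],[0,0,0],1],[[0,2.4,0],[0,0,0],1]]'
python3 - <<'E'
from h import *
# arc rows: clockwise by th about the axis, in tool axes of now
s=sensors.get_state(); p=s['tool_pos'][:2]; c=np.array([.559,.015]); 
q=s['eef_rot']; y=2*np.arctan2(q[2],q[1]); X=np.array([np.cos(y),np.sin(y)]); Y=np.array([np.sin(y),-np.cos(y)])
print(p,np.hypot(*(p-c)),s['contact_force'])
for d in range(6,67,6):
    t=-np.radians(d); M=np.array([[np.cos(t),-np.sin(t)],[np.sin(t),np.cos(t)]]); v=(M@(p-c)+c-p)*100
    print(d,(v@X).round(2),(v@Y).round(2),'turn z',(-t).round(3))
E
```

```text
time: 6.45
tool_pos: [0.5224, -0.0033, 0.0684]
eef_rot: [0.0, 0.525, 0.851, 0.0]
contact_force: [-0.2, -0.2, 0.7]
finger_gap: 0.0002
finger_force: 0.0
[ 0.52244199 -0.00329718] 0.04088122728182239 [-0.22652022 -0.22173679  0.70085325]
6 0.43 0.02 turn z 0.105
12 0.85 0.09 turn z 0.209
18 1.26 0.2 turn z 0.314
24 1.66 0.36 turn z 0.419
30 2.04 0.55 turn z 0.524
36 2.4 0.78 turn z 0.628
42 2.73 1.05 turn z 0.733
48 3.04 1.36 turn z 0.838
54 3.3 1.69 turn z 0.942
60 3.54 2.05 turn z 1.047
66 3.73 2.43 turn z 1.152
```

```bash

python3 -m handwheel '[[[0.43,0.02,0],[0,0,0.105],1],[[0.85,0.09,0],[0,0,0.209],1],[[1.26,0.2,0],[0,0,0.314],1],[[1.66,0.36,0],[0,0,0.419],1],[[2.04,0.55,0],[0,0,0.524],1],[[2.04,0.55,0],[0,0,0.524],1]]'
python3 - <<'E'
from h import *
s=cam('scene')
cv2.imwrite('pics/c4.png',cv2.resize(s['pixels'][155:255,250:350],(500,500),interpolation=3))
print(sensors.get_state()['tool_pos'],sensors.get_state()['ft_torque'])
p=np.radians
E
```

```text
time: 7.05
tool_pos: [0.5172, 0.017, 0.0682]
eef_rot: [-0.0, 0.728, 0.686, -0.001]
contact_force: [-1.8, -4.0, 0.2]
finger_gap: 0.0004
finger_force: 1.6
[0.51728013 0.01691987 0.06819598] [-0.54014315  0.20743914 -0.01775779]
```

View pics/c4.png

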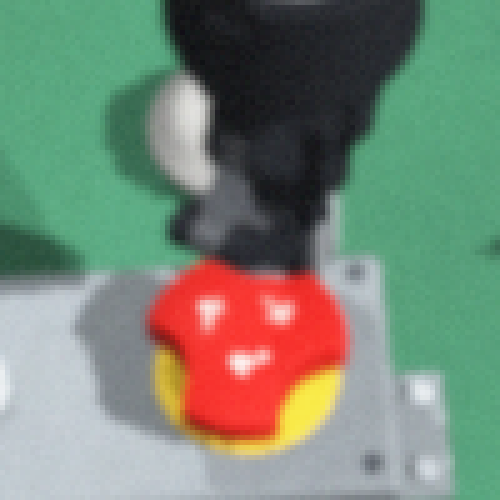

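The lobe nearest the camera has shifted left from about column 250 to 232 in the crop, roughly 10° of clockwise twist. The finger is bearing on the flank, so I continue the arc.

```bash

python3 -m handwheel '[[[0.43,0.02,0],[0,0,0.105],1],[[0.85,0.09,0],[0,0,0.209],1],[[1.26,0.2,0],[0,0,0.314],1],[[1.66,0.36,0],[0,0,0.419],1],[[1.66,0.36,0],[0,0,0.419],1],[[1.66,0.36,0],[0,0,0.419],1]]'
python3 - <<'E'
from h import *
s=cam('scene')
cv2.imwrite('pics/c5.png',cv2.resize(s['pixels'][155:255,250:350],(500,500),interpolation=3))
p=sensors.get_state()['tool_pos'][:2]-[.559,.015]; print(np.hypot(*p),np.degrees(np.arctan2(p[1],p[0])))
E
```

```text
time: 7.7
tool_pos: [0.5214, 0.0334, 0.0679]
eef_rot: [-0.001, 0.853, 0.522, -0.001]
contact_force: [-3.7, -0.9, -0.5]
finger_gap: 0.0001
finger_force: 2.1
0.041853540953154175 153.97971848443527
```

View pics/c5.png

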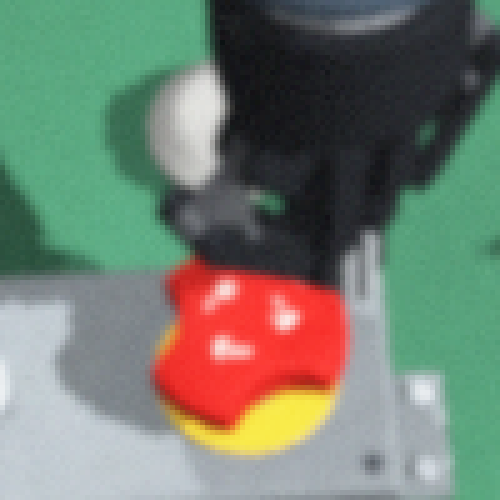

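The head has turned by about 35° and may already have risen. I push 8° more to be sure, then reverse the arc and back off.

```bash

python3 -m handwheel '[[[0.3,0.01,0],[0,0,0.07],1],[[0.57,0.05,0],[0,0,0.14],1],[[0.57,0.05,0],[0,0,0.14],1],[[0.57,0.05,0],[0,0,0.14],1]]'
python3 -m handwheel '[[[-0.43,0.02,0],[0,0,-0.105],1],[[-0.85,0.09,0],[0,0,-0.209],1],[[-1.26,0.2,0],[0,0,-0.314],1],[[-1.66,0.36,0],[0,0,-0.419],1],[[-2.04,0.55,0],[0,0,-0.524],1],[[-2.4,0.78,0],[0,0,-0.628],1],[[-2.73,1.05,0],[0,0,-0.733],1],[[-3.04,1.36,0],[0,0,-0.838],1],[[-3.3,1.69,0],[0,0,-0.942],1],[[-3.3,1.69,0],[0,0,-0.942],1]]'
python3 -c "
from h import *
a=np.radians(-153); r=.07
go([.559+r*np.cos(a),.015+r*np.sin(a),.068],117)"
```

```text
time: 8.15
tool_pos: [0.5244, 0.0384, 0.0679]
eef_rot: [-0.001, 0.888, 0.46, -0.001]
contact_force: [-4.8, -0.4, -1.4]
finger_gap: 0.0002
finger_force: 2.4
time: 9.15
tool_pos: [0.5215, 0.0013, 0.0687]
eef_rot: [0.001, 0.582, 0.813, 0.001]
contact_force: [0.1, 0.7, 0.5]
finger_gap: -0.0
finger_force: 0.0
shift [-0.91 -2.93  0.07] turn [ 0.002  0.001 -0.144] gap -1.9525206067271218e-05 F [0.06 0.65 0.5 ] t 9.15 q [-0.    0.41  1.98  0.    0.74 -0.33] [0.5215 0.0013 0.0687]
```

```bash

python3 -m handwheel '[[[0,-1.5,0],[0,0,0],1],[[0,-3,0],[0,0,0],1],[[0,-3,0],[0,0,0],1],[[0,-3,-4],[0,0,0],1],[[0,-3,-9],[0,0,0],1],[[0,-8,-12],[0,0,0],1],[[0,-12,-12],[0,0,0],1],[[0,-12,-12],[0,0,0],1],[[0,-12,-12],[0,0,0],1]]'
python3 - <<'E'
from h import *
s=cam('scene'); c=cam('top')
cv2.imwrite('pics/c6.png',np.hstack([cv2.resize(s['pixels'][130:290,200:420],(440,320),interpolation=3),cv2.resize(s['pixels'][185:265,260:340],(320,320),interpolation=3)]))
cv2.imwrite('pics/c7.png',c['pixels'])
E
```

```text
time: 10.05
tool_pos: [0.4068, -0.0367, 0.1891]
eef_rot: [0.001, 0.584, 0.812, 0.001]
contact_force: [-0.5, 0.9, 1.0]
finger_gap: 0.0001
finger_force: 0.0
```

View pics/c6.png

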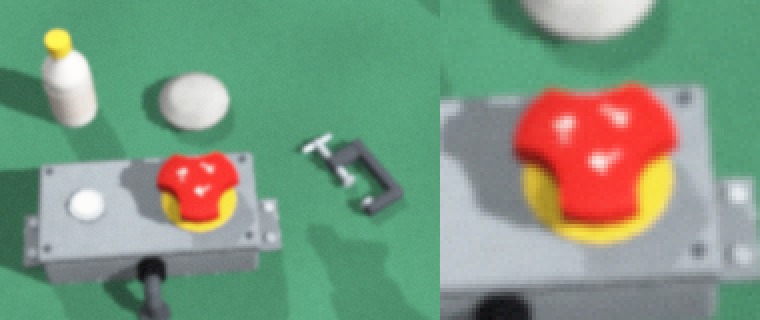

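View pics/c7.png

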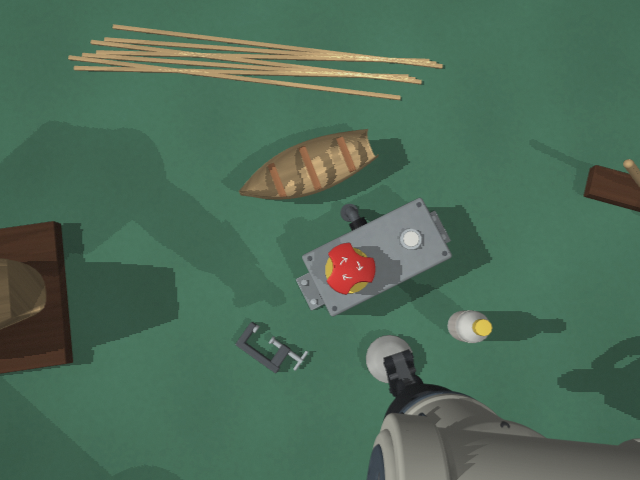

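The button is out again: the lobe-to-collar gap matches the first picture (lobe bottom at 221, collar at 242 in the 4x crop, about 5.3 px). The head is back at rest, and the bottle, pebble, clamp and dinghy are where they started.

```bash
python3 -c "
from rig import workorder
print(workorder.hand_in())"
```

```text
the job is handed in; nothing more can be done
None
```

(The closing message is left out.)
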